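# Set up the bench demagnetiser for a pump sleeve

## Robot

A 6-joint arm with a two-finger parallel gripper is mounted at the origin on the work surface. World frame = base frame: x ahead of the robot, y to its left, z up, the work surface at z = 0. Lengths are in m, angles in rad, forces in N, time in s.
With the tool pointing down it reaches from about 0.3 to 0.775 m from the base axis. Payload 14.6 kg.
Tool frame: the origin (TCP) lies on the mounting face of the last link; the fingertips stand 199 mm ahead of it and the grasp point (between the pads) lies 180 mm ahead of it; z points along the fingers, y is the direction in which the jaws open and shut (so a half turn about z gives the same grasp; the last joint's range is limited). The gripper opens to 94 mm and grips with 3 to 60 N. Pads are 16 mm wide; open, the fingers measure 119 mm over their backs; the gripper's body (75 mm by 177 mm) begins 78 mm behind the grasp point.
Start: joints at [1.145, 0.3, 1.521, -0, 1.321, -0.067], TCP at [0.193, 0.515, 0.405] pointing down, gripper open.
Joint ranges: [-3.03, 3.03], [-0.79, 2.21], [0.23, 2.52], [-1.04, 4.18], [0, 3.07], [-2.55, 2.55]. Speed limits (rad/s): [2.22, 2.22, 2.57, 3.14, 3.14, 3.14].

## Interface

Orientations are given as [roll, pitch, yaw] about the fixed x, y, z axes, in that order (R = Rz(yaw) Ry(pitch) Rx(roll)).
In Python, from station import sensors, vision, job gives the robot as it stands. The module is installed in compiled form; this text tells all that it offers.
- The arm moves only by the tool arm_command, never from a script. Its argument "plan" is one flat list of numbers, 5 for each row, row after row: the closure, from -1 (fully open) to 1 (shut), so that 0 is half open, then the shift along the world's x, y, z scaled (see below), then the turn about the world's z scaled (see below). A call has 1 to 20 rows; each row is the pose to reach, as a shift and turn from the pose commanded when the call began; what a row does not reach only later rows make up. The controller multiplies each number of a shift by 400 mm and each number of a turn by 120 degrees. A row lasts 1/10 s, in which the tool goes at most 50 mm and 8.59 degrees, less where a joint would pass 70% of its speed; a pose out of reach is approached as far as the arm can. A call with a number of a shift or a turn outside -1 to 1 is refused whole. A call with a gripper value outside its range is refused whole. The fingers move at their own pace and stop on an object; "newtons" is the grip in N (left out, the last holds). Time passes only in rows, so rows that repeat a pose let the fingers close. It gives the time, the measured TCP pose, the force and the opening at its end, in the units of the state.
- sensors.get_obs(): the state, without advancing time (a new reading comes with each control period).
- vision.camera(name): name is "scene" or "side" or "wrist"; returns the picture (480x640x3 uint8, blue, green, red); there is no depth.
- vision.camera_params(name): a dict with "intrinsics" (3x3 intrinsics, pixels), "rvec" (rotation vector, rad) and "tvec" (3), from world to camera coordinates, as OpenCV has them. Camera axes: x right, y down, z forward; pixel columns grow to the right and rows downward; lengths in m; the calibration is good to about 2 mm. A picture is of the moment at which its call begins: read the wrist's pose just before it. camera_params takes no time and is no camera call; for the wrist camera it gives the pose at the moment of the call.
- job.hand_in(): hands the job in, once; it reports no verdict.
Trained networks look in the newest picture that a camera, given by its name, has taken for a name from the list of things; names that differ only in an ending like _2 or _b are one class to them, and where a whole thing is asked for, a point or a joint stands for the part that bears it (a point fixed in the world has none). Each returns a list of dicts, best first, with "confidence" (0 to 1); they miss things now and then, are a little off and sometimes report something else, mostly with a low value. They report only what shows in the picture. A call takes as long as a camera call. They do not tell look-alikes from the thing itself.
- vision.search_frame(name, camera): "at" ([row, column] in pixels, amid what is visible of it).
- vision.silhouettes(name, camera): "mask" (480x640 bool, what is visible of it) and "at" ([row, column] in pixels, amid what is visible of it).
- vision.pinpoint(name, camera): "at" ([row, column] in pixels: a listed point, or the origin of a listed thing).
The state is a dict: "time_s": time; "qpos": joint angles; "joint_vel": joint speeds; "tau": joint torques, N m; "ee_pos": TCP position; "eef_rot": TCP orientation; "force": force on the tool from outside, world axes, zero at the start; "moment": the same for the moment, N m; "grip_width": finger opening in m.
Only numpy, scipy, OpenCV 4.12 (cv2) and the standard library are available. Lean on these libraries where they do the work, as an engineer would, in place of code of your own. Each camera call takes 0.05 s, during which the arm holds its last target.

## Task

Of the three steel sleeves on the bench, take the one of middle size and set it down gently, standing on its end and wholly on the demagnetiser's steel plate. Then turn the selector knob clockwise until it clicks into the position marked by the raised stud, and let go. Leave the other sleeves and everything else on the bench where they are.

Things in the scene. Friction and masses are not known exactly. Their poses are not given: they have to be found in the camera images.
- sleeve_middle: the sleeve to use: plain steel tube standing on the bench, 44 mm outside diameter, 32 mm bore, 40 mm tall, about 0.19 kg; origin at the centre of its underside, z up along its axis
- sleeve_small: look-alike, 34 mm outside diameter, 22 mm bore, 40 mm tall; origin at the centre of its underside
- sleeve_large: look-alike, 54 mm outside diameter, 42 mm bore, 40 mm tall; origin at the centre of its underside
- demag: bench demagnetiser, fixed: low green cast box 200 mm (x) by 330 mm (y), its top 56 mm above the bench; origin at the centre of its underside on the bench. At its +y end a bare steel plate stands 6 mm proud; at its -y end, 105 mm from the centre, is a round aluminium dial (108 mm across, top at 60 mm) with the selector knob in its middle
- plate_centre (a point): centre of the top face of the demagnetiser's steel plate, 62 mm above the bench; the plate measures 130 mm along this frame's x and 140 mm along its y
- selector (a joint): angle of the selector knob in rad, growing clockwise from above. It clicks into ten detents, 0.524 rad (30 deg) apart, at 0 to 4.712, with end stops just beyond. It starts in or near one of the first three; the stud marks the seventh, eighth or ninth. A detent takes about 0.13 N m to override and pulls the knob in from up to 10 deg away
- selector_grip (a point): on the knob's axis at the height to grip, 29 mm above the dial. The knob: black, a disc 46 mm across and 8 mm high on the dial, and on it an upright bar grip 40 mm long, 13 mm thick, whose top is 38 mm above the dial. This frame's x runs along the bar towards the pointing end, z up
- selector_aim (a point): point on the dial face where the knob points: on the line of the bar grip, 41 mm from the knob's axis, just beyond the tip of its short pointer nose (31 mm from the axis). The nose and a white line on the top of the bar show the pointing end
- stud: the mark: a round dark steel stud 15 mm across and 6 mm high, fixed on the dial 41 mm from the knob's axis, at one of the knob's detents; the other nine detents have only flat 4 mm dots. Origin at the centre of its underside
- spanner: bystander: open-ended spanner 180 mm long lying beyond the sleeves
- valve_plate: bystander: steel disc 90 mm across, 14 mm thick, with a brass hub to 22 mm, lying beside the sleeves; origin at the centre of its underside
- stub_shaft: bystander: dark stepped steel shaft standing upright, 56 mm across the foot, 100 mm tall; origin at the centre of its underside
There are look-alikes about, which are no part of the job. What is shaped like the sleeve_middle but pink or red is not meant.

How it is judged:
On the way, in this order (a step that is already met when the one before it is completed fails the run):
1. the middle-size sleeve stands wholly on the plate, released (x of sleeve_middle in the frame of plate_centre between -0.043 and 0.043 m and y of sleeve_middle in the frame of plate_centre between -0.048 and 0.048 m and z of sleeve_middle in the frame of plate_centre between -0.003 and 0.003 m and (angle between sleeve_middle's own z axis and vertical below 0.08 rad or angle between sleeve_middle's own z axis and vertical above 3.06 rad) and contact force between the fingers and sleeve_middle below 0.1 N and linear speed of sleeve_middle below 0.02 m/s), for 0.2 s.
2. the knob is clicked to the stud, the sleeve still on the plate (all of step 1 and horizontal distance between selector_aim and stud below 0.005 m), for 0.2 s.
At the end, for the whole second after the job is handed in: the middle-size sleeve stands upright (within 4.5 deg) and at rest with its whole foot on the demagnetiser's plate (centre within 43 mm and 48 mm of the plate's centre), and the knob, at rest, points at the stud within 5 mm on the dial (about 7 deg) (all of step 2 and velocity of joint selector between -0.05 and 0.05 rad/s); the robot touches nothing.
It fails at once if another sleeve moved more than 20 mm (distance of any of sleeve_small, sleeve_large from where it was at the start of the episode above 0.02 m).
It fails at once if the spanner, valve plate or stub shaft moved more than 20 mm (distance of any of spanner, valve_plate, stub_shaft from where it was at the start of the episode above 0.02 m).
It fails at once if the middle-size sleeve was dropped (from about 2 cm or more) or thrown (contact force between the fingers and sleeve_middle below 0.1 N and linear speed of sleeve_middle above 0.6 m/s).
It also fails if it takes over 67 s, if anything falls off the work surface, if the arm or the gripper's body presses on something with over 40 N, if the wrist force passes 120 N, or if a joint passes its speed limit or range.

## Working session

There is one attempt and no reset: what is moved stays moved. The work goes in short steps, Python scripts to look and compute and a tool call to move; the robot and the scene stay as the last step left them, time stands still between calls to the robot, and variables do not carry over. Pictures are saved under pics/ and viewed, and the job is handed in when it is done.

Besides the shell and the picture viewer there is one more tool, called after ">>>" by a JSON object that holds its "method" and its "body", one argument or row to a line. arm_command: Moves the arm, as the interface text tells. Its arguments: {"type":"object","properties":{"plan":{"type":"array"},"newtons":{"type":"number"}},"required":["plan"]}

```bash
mkdir -p pics; python3 - <<'E'
from station import sensors, vision
import cv2
o=sensors.get_obs(); print(o)
for n in ["scene","side","wrist"]:
    im=vision.camera(n); cv2.imwrite(f"pics/{n}0.png",im)
    p=vision.camera_params(n); print(n,p)
E
```

```text
{'time_s': 0.0, 'qpos': array([ 1.14542287e+00,  3.00495680e-01,  1.52159812e+00,  1.56076738e-05,
        1.32068207e+00, -6.66159963e-02]), 'joint_vel': array([-0.00107298,  0.0001947 ,  0.00014651,  0.00086343, -0.00060392,
       -0.00110562]), 'tau': array([-1.62751392e-03, -5.31807268e+01, -3.52738488e+01,  7.07937218e-02,
        2.43371405e-02, -1.50975757e-04]), 'ee_pos': array([0.19310838, 0.51495188, 0.4040655 ]), 'eef_rot': array([-3.14041307e+00, -9.38467895e-05,  2.78283126e+00]), 'force': array([ 0.56583299,  0.47967771, -0.37896817]), 'moment': array([-0.03372311,  0.01779007, -0.0090529 ]), 'grip_width': 0.09399832451261514}
scene {'intrinsics': array([[504.19089831,   0.        , 317.39288125],
       [  0.        , 504.19089831, 240.48194201],
       [  0.        ,   0.        ,   1.        ]]), 'rvec': array([ 0.89495827,  2.62213456, -0.91457227]), 'tvec': array([ 0.49532142, -0.22932591,  1.64611207])}
side {'intrinsics': array([[454.52240109,   0.        , 316.82685842],
       [  0.        , 454.52240109, 243.28529771],
       [  0.        ,   0.        ,   1.        ]]), 'rvec': array([ 0.63840022, -2.64733771,  1.10920625]), 'tvec': array([0.52164258, 0.27734773, 0.81552011])}
wrist {'intrinsics': array([[346.3424331 ,   0.        , 320.92715807],
       [  0.        , 346.3424331 , 234.88984212],
       [  0.        ,   0.        ,   1.        ]]), 'rvec': array([-2.41273648, -1.67182898, -0.20332372]), 'tvec': array([-0.55001047, -0.02504924,  0.38959016])}
```

View pics/scene0.png

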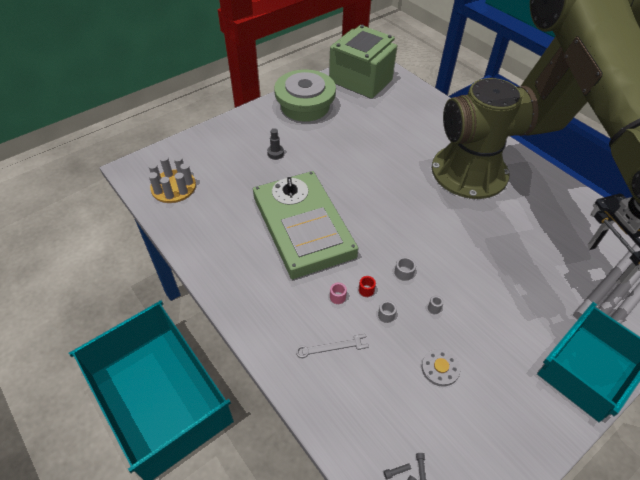

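View pics/side0.png

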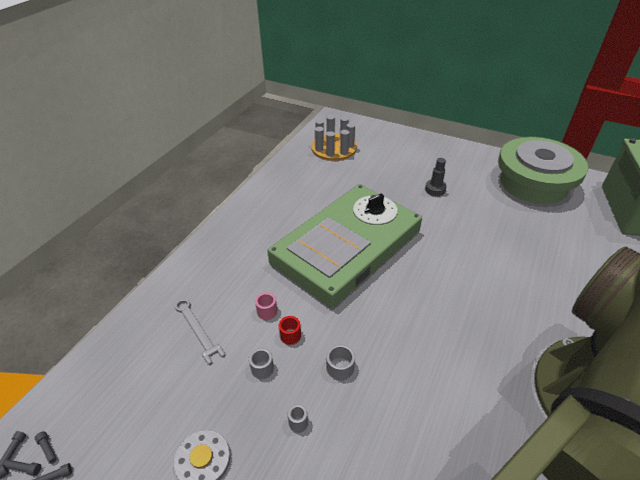

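View pics/wrist0.png

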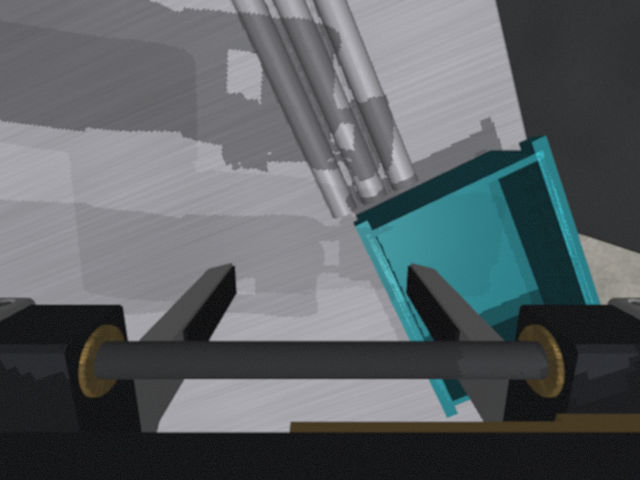

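Scene view: grey sleeves are at (col,row) (404,269), which looks largest, (387,312), which looks middle, and (436,305), which looks smallest. The pink one at (339,293) and the red one at (367,287) are look-alikes. The knob is at (290,187). In the side view the grey sleeves are at (340,363), (261,364) and (298,419). Next I measure them.

```bash
cat > h.py <<'E'
import numpy as np, cv2
from station import sensors, vision
def P(n):
    p=vision.camera_params(n); R,_=cv2.Rodrigues(p["rvec"]); return p["intrinsics"],R,np.array(p["tvec"]).ravel()
def ray(n,at,z):
    K,R,t=P(n); d=R.T@np.linalg.solve(K,[at[1],at[0],1]); c=-R.T@t
    return c+d*(z-c[2])/d[2]
def tri(obs):
    A=[];b=[]
    for n,at in obs:
        K,R,t=P(n); M=K@np.c_[R,t]
        for m,v in ((0,at[1]),(1,at[0])):
            r=M[m]-v*M[2]; A.append(r[:3]);b.append(-r[3])
    return np.linalg.lstsq(np.array(A),np.array(b),rcond=None)[0]
def proj(n,X):
    K,R,t=P(n); q=K@(R@np.asarray(X)+t); return q[:2]/q[2]
E
python3 - <<'E'
from h import *
zs={"sleeve_middle":0,"sleeve_small":0,"sleeve_large":0,"demag":0,"plate_centre":.062,"selector_grip":.089,"selector_aim":.06,"stud":.06,"stub_shaft":0,"valve_plate":0,"spanner":0}
for n in ["scene","side"]:
    im=vision.camera(n)
    for k,z in zs.items():
        for r in vision.pinpoint(k,n):
            if r["confidence"]>.2: print(n,k,round(r["confidence"],2),np.round(r["at"],1),np.round(ray(n,r["at"],z),4))
    if n=="scene": c=im[250:335,320:460]
    else: c=im[280:445,220:370]
    cv2.imwrite(f"pics/{n}_sl.png",cv2.resize(c,None,fx=4,fy=4,interpolation=3) if n=="side" and 0 else cv2.resize(c,None,fx=3.5,fy=3.5,interpolation=2))
    c=im[165:265,245:365] if n=="scene" else im[180:305,260:430]
    cv2.imwrite(f"pics/{n}_dm.png",cv2.resize(c,None,fx=4.5,fy=4.5,interpolation=2))
E
```

```text
scene sleeve_middle 0.88 [312.5 386.8] [0.5775 0.2292 0.    ]
scene sleeve_middle 0.64 [296.2 338.2] [0.6461 0.1137 0.    ]
scene sleeve_middle 0.62 [289.  366.9] [0.5705 0.1431 0.    ]
scene sleeve_large 0.8 [272.6 406. ] [0.4494 0.1684 0.    ]
scene demag 0.67 [229.  303.6] [ 0.5793 -0.1282  0.    ]
scene plate_centre 0.94 [228.  311.4] [ 0.5904 -0.076   0.062 ]
scene selector_grip 0.71 [179.  290.7] [ 0.5379 -0.2448  0.089 ]
scene selector_grip 0.52 [315.8 387.8] [0.6259 0.2696 0.089 ]
scene selector_aim 0.7 [199.6 288. ] [ 0.5778 -0.205   0.06  ]
scene stub_shaft 0.84 [152.8 272.4] [ 0.4623 -0.4581  0.    ]
scene valve_plate 0.68 [367.7 440.6] [ 0.5789  0.421  -0.    ]
scene spanner 0.87 [347.5 329.5] [0.7577 0.2159 0.    ]
scene spanner 0.31 [228.8 312.7] [ 0.5575 -0.1126  0.    ]
side sleeve_middle 0.72 [368. 263.] [0.5847 0.2301 0.    ]
side sleeve_middle 0.6 [312.7 264. ] [ 0.6535  0.1178 -0.    ]
side sleeve_small 0.74 [420.4 298.3] [0.4743 0.289  0.    ]
side sleeve_large 0.66 [366.5 342.7] [0.4501 0.1581 0.    ]
side plate_centre 0.69 [244.1 325.7] [ 0.6012 -0.0701  0.062 ]
side selector_grip 0.55 [199.1 378.3] [ 0.5452 -0.2396  0.089 ]
side selector_aim 0.69 [215.4 360.2] [ 0.5723 -0.197   0.06  ]
side stub_shaft 0.85 [190.4 436.9] [ 0.4507 -0.4526  0.    ]
side valve_plate 0.55 [457.9 206.5] [0.5788 0.4139 0.    ]
side spanner 0.92 [327.4 196.1] [0.7591 0.2133 0.    ]
```

View pics/scene_sl.png

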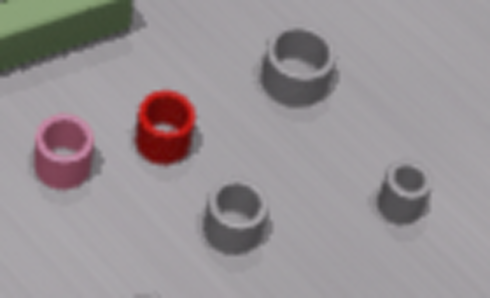

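View pics/scene_dm.png

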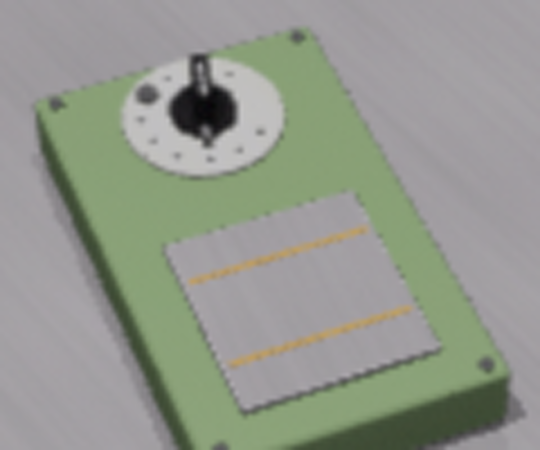

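View pics/side_dm.png

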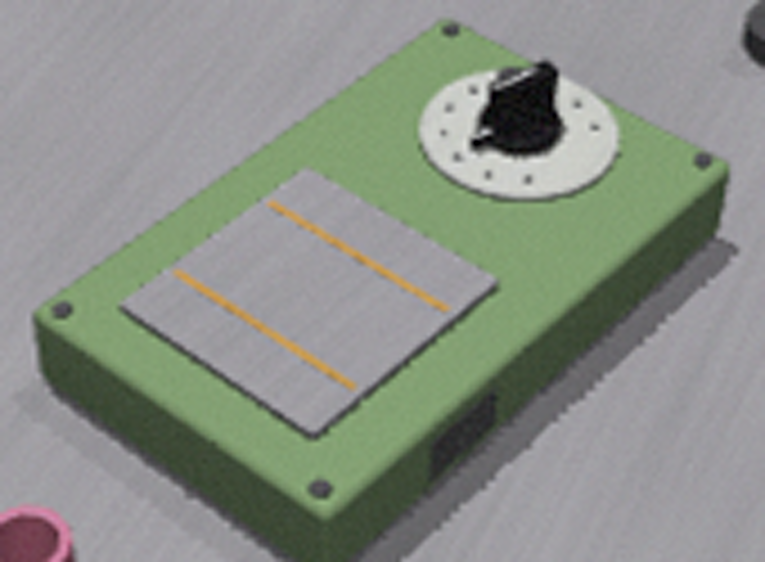

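```bash
python3 - <<'E'
from h import *
vision.camera("scene")
for k in ["sleeve_middle","sleeve_small","sleeve_large"]:
    for r in vision.silhouettes(k,"scene"):
        m=r["mask"]; ys,xs=np.where(m)
        print(k,round(r["confidence"],2),np.round(r["at"]),m.sum(),xs.min(),xs.max(),ys.min(),ys.max())
for c in (.0,):
  for X,r in (([.578,.230,.04],.022),([.45,.163,.04],.027),([.474,.289,.04],.017)):
    a=np.linspace(0,6.28,60); q=np.array([proj("scene",[X[0]+r*np.cos(t),X[1]+r*np.sin(t),X[2]]) for t in a]); print(q.min(0),q.max(0))
E
```

```text
sleeve_middle 0.71 [310. 388.] 334 378 396 301 322
sleeve_middle 0.66 [283. 368.] 249 360 375 276 294
sleeve_middle 0.64 [291. 338.] 321 329 346 282 303
sleeve_small 0.68 [303. 433.] 216 428 442 296 313
sleeve_small 0.54 [347. 332.] 470 298 364 335 357
sleeve_large 0.66 [265. 406.] 385 395 415 257 280
[380.03755398 297.33647958] [397.44548105 312.27587168]
[396.56040949 254.89823819] [416.67323119 271.08396512]
[427.66874151 293.51229351] [441.0730988 304.8592004]
```

Candidates by (col,row) in the scene view: (404,269) is the large grey sleeve, about 20 px wide. (387,312) is grey and about 18 px wide, which matches 44 mm. (436,305) is the small grey one, about 14 px. The pink at (339,293) and red at (367,287) are decoys. I choose (387,312), which lies near x=.58, y=.23.

The knob's nose is near detent index 2, and the stud is four detents further clockwise. I go above the sleeve with the jaws along x.

>>> {"method": "arm_command", "body": {
  "plan": [-1, 0.965, -0.71, -0.1, -0.578, -1, 0.965, -0.71, -0.1, -0.578, -1, 0.965, -0.71, -0.1, -0.578, -1, 0.965, -0.71, -0.1, -0.578, -1, 0.965, -0.71, -0.1, -0.578, -1, 0.965, -0.71, -0.1, -0.578, -1, 0.965, -0.71, -0.1, -0.578, -1, 0.965, -0.71, -0.1, -0.578, -1, 0.965, -0.71, -0.1, -0.578, -1, 0.965, -0.71, -0.1, -0.578, -1, 0.965, -0.71, -0.1, -0.578, -1, 0.965, -0.71, -0.1, -0.578, -1, 0.965, -0.71, -0.1, -0.578, -1, 0.965, -0.71, -0.1, -0.578, -1, 0.965, -0.71, -0.1, -0.578],
  "newtons": 20
}}

```text
time_s: 3.05
ee_pos: [0.5786, 0.2317, 0.365]
eef_rot: [3.141, -0.0, 1.573]
force: [-0.2, -0.2, 0.3]
grip_width: 0.0941
```

```bash
python3 - <<'E'
from h import *
o=sensors.get_obs(); print(o["time_s"],o["ee_pos"],o["eef_rot"])
im=vision.camera("wrist"); cv2.imwrite("pics/w1.png",im)
for k in ["sleeve_middle","sleeve_small","sleeve_large"]:
    for r in vision.pinpoint(k,"wrist"):
        print(k,round(r["confidence"],2),np.round(r["at"],1),np.round(ray("wrist",r["at"],0),4))
print(proj("wrist",[.581,.23,0]),proj("wrist",[.581,.23,.04]))
E
```

```text
3.05 [0.57856125 0.23169557 0.36503098] [ 3.14117699e+00 -1.57517522e-04  1.57346262e+00]
sleeve_middle 0.84 [329.3 385.3] [0.6502 0.109  0.    ]
sleeve_middle 0.7 [218.7 324.2] [0.5825 0.2327 0.    ]
sleeve_middle 0.64 [300.3 317.9] [0.5761 0.1433 0.    ]
sleeve_small 0.74 [158.9 208. ] [0.4693 0.2916 0.    ]
sleeve_large 0.86 [285.4 202.9] [0.4539 0.16   0.    ]
[322.60819402 221.11035204] [322.79926504 230.03015699]
```

View pics/w1.png

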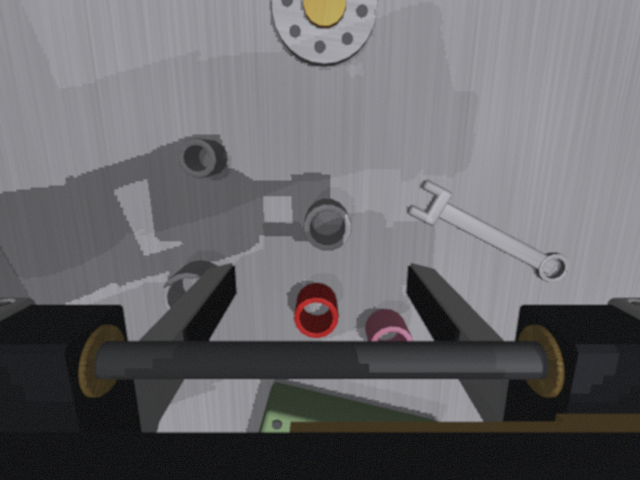

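The wrist view shows the grey middle sleeve at about (327,225), in front of the jaws and clear of the red one at (317,312). I descend and grip.

>>> {"method": "arm_command", "body": {
  "plan": [-1, 0.01, 0, -0.1, 0, -1, 0.01, 0, -0.2, 0, -1, 0.01, 0, -0.28, 0, -1, 0.01, 0, -0.35, 0, -1, 0.01, 0, -0.4, 0, -1, 0.01, 0, -0.4, 0, -1, 0.01, 0, -0.4, 0, 1, 0.01, 0, -0.4, 0, 1, 0.01, 0, -0.4, 0, 1, 0.01, 0, -0.4, 0, 1, 0.01, 0, -0.4, 0, 1, 0.01, 0, -0.4, 0, 1, 0.01, 0, -0.4, 0, 1, 0.01, 0, -0.4, 0, 1, 0.01, 0, -0.4, 0],
  "newtons": 25
}}

```text
time_s: 4.75
ee_pos: [0.5831, 0.231, 0.2047]
eef_rot: [3.142, -0.0, 1.572]
force: [0.6, -0.4, 0.4]
grip_width: 0.0427
```

>>> {"method": "arm_command", "body": {
  "plan": [1, 0, 0, 0.1, 0, 1, 0, 0, 0.2, 0, 1, 0, 0, 0.3, 0, 1, 0, 0, 0.38, 0, 1, 0.02, -0.1, 0.38, 0, 1, 0.032, -0.2, 0.38, 0, 1, 0.032, -0.3, 0.38, 0, 1, 0.032, -0.4, 0.38, 0, 1, 0.032, -0.5, 0.38, 0, 1, 0.032, -0.6, 0.38, 0, 1, 0.032, -0.7, 0.38, 0, 1, 0.032, -0.76, 0.38, 0, 1, 0.032, -0.76, 0.38, 0, 1, 0.032, -0.76, 0.38, 0, 1, 0.032, -0.76, 0.38, 0]
}}

```text
time_s: 6.25
ee_pos: [0.596, -0.0721, 0.3565]
eef_rot: [-3.141, -0.0, 1.573]
force: [0.4, 0.3, -1.9]
grip_width: 0.0428
```

```bash
python3 - <<'E'
from h import *
o=sensors.get_obs(); print(o["time_s"],o["ee_pos"],o["force"],o["grip_width"])
im=vision.camera("side"); cv2.imwrite("pics/s2.png",im[120:420,180:480].repeat(2,0).repeat(2,1))
im=vision.camera("wrist"); cv2.imwrite("pics/w2.png",im)
E
```

```text
6.25 [ 0.59596637 -0.07213015  0.35652564] [ 0.35956703  0.32397766 -1.87125734] 0.0427510860342155
```

View pics/s2.png

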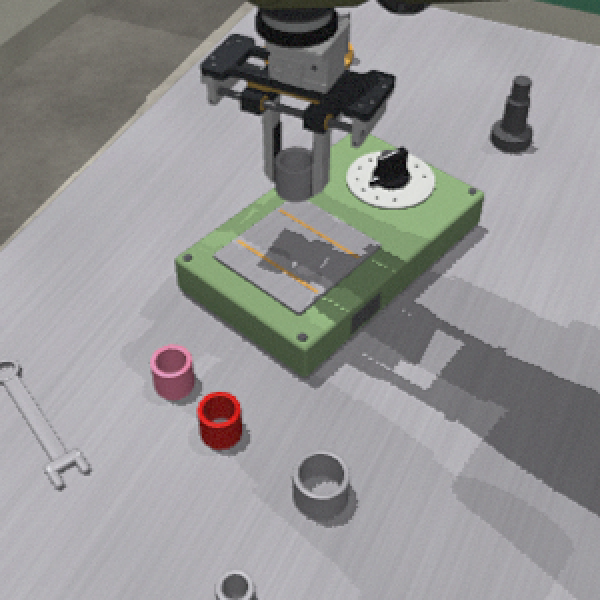

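View pics/w2.png

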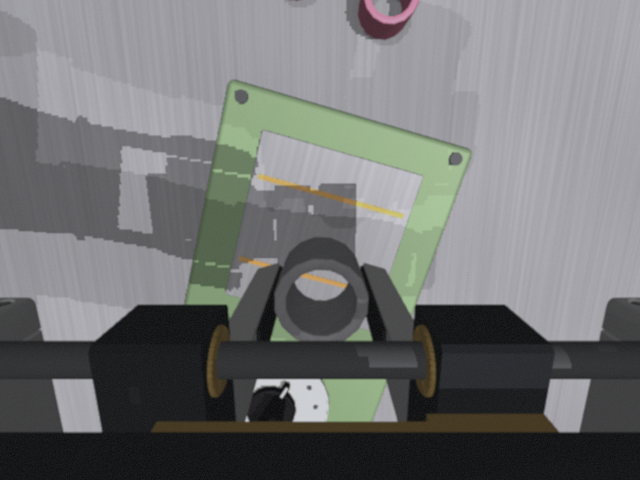

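The sleeve is held upright between the jaws at about (320,300) in the wrist view. The plate's far corners are at (262,130) and (422,177).

```bash
python3 - <<'E'
from h import *
a=ray("wrist",(130,262),.062);b=ray("wrist",(177,422),.062)
d=b-a; L=np.linalg.norm(d); u=d/L; v=np.array([u[1],-u[0],0])
print(a,b,L,np.degrees(np.arctan2(u[1],u[0])), (a+b)/2+.07*v)
# scene plate corners from crop (t-l,t-r,b-r,b-l)
for n,cs,o in (("scene",[(165,245),(352,191),(440,348),(246,411)],(245,165)),("side",[(305,168),(497,286),(315,437),(122,307)],(260,180))):
    print(n,np.mean([ray(n,(c[1]/4.5+o[1],c[0]/4.5+o[0]),.062) for c in cs],axis=0))
E
```

```text
[0.55130809 0.01166585 0.062     ] [ 0.67538287 -0.02331658  0.062     ] 0.12891206591261867 -15.745605487743939 [ 0.59434982 -0.07319869  0.062     ]
scene [ 0.59573643 -0.06722119  0.062     ]
side [ 0.59278923 -0.06905812  0.062     ]
```

>>> {"method": "arm_command", "body": {
  "plan": [1, 0, 0, -0.08, 0, 1, 0, 0, -0.16, 0, 1, 0, 0, -0.2, 0, 1, 0, 0, -0.21, 0, 1, 0, 0, -0.215, 0, 1, 0, 0, -0.22, 0, 1, 0, 0, -0.22, 0, 1, 0, 0, -0.222, 0, 1, 0, 0, -0.222, 0, 1, 0, 0, -0.222, 0]
}}

```text
time_s: 7.35
ee_pos: [0.596, -0.073, 0.2681]
eef_rot: [3.141, 0.0, 1.572]
force: [0.0, 0.1, -1.1]
grip_width: 0.0425
```

>>> {"method": "arm_command", "body": {
  "plan": [1, 0, 0, -0.003, 0, 1, 0, 0, -0.003, 0, 1, 0, 0, -0.003, 0]
}}

```text
time_s: 7.65
ee_pos: [0.5959, -0.073, 0.2667]
eef_rot: [3.142, 0.0, 1.572]
force: [0.1, -1.1, -0.7]
grip_width: 0.0427
```

>>> {"method": "arm_command", "body": {
  "plan": [1, 0, 0, -0.003, 0, 1, 0, 0, -0.003, 0, 1, 0, 0, -0.003, 0]
}}

```text
time_s: 7.95
ee_pos: [0.5959, -0.073, 0.2666]
eef_rot: [3.141, 0.0, 1.572]
force: [-5.9, 1.0, 11.4]
grip_width: 0.0426
```

Contact with the plate (11 N). I release and rise.

>>> {"method": "arm_command", "body": {
  "plan": [-1, 0, 0, 0.002, 0, -1, 0, 0, 0.002, 0, -1, 0, 0, 0.002, 0, -1, 0, 0, 0.002, 0, -1, 0, 0, 0.002, 0, -1, 0, 0, 0.002, 0, -1, 0, 0, 0.002, 0, -1, 0, 0, 0.05, 0, -1, 0, 0, 0.12, 0, -1, 0, 0, 0.22, 0, -1, 0, 0, 0.32, 0, -1, 0, 0, 0.32, 0]
}}

```text
time_s: 9.15
ee_pos: [0.5961, -0.073, 0.3993]
eef_rot: [3.133, 0.002, 1.572]
force: [0.3, -0.3, -0.4]
grip_width: 0.0938
```

```bash
python3 - <<'E'
from h import *
o=sensors.get_obs(); print(o["time_s"],o["ee_pos"],o["force"],o["grip_width"])
im=vision.camera("side")
for r in vision.pinpoint("sleeve_middle","side"): print(r["confidence"],r["at"],ray("side",r["at"],.062))
cv2.imwrite("pics/s3.png",im[120:420,180:480].repeat(2,0).repeat(2,1))
E
```

```text
9.15 [ 0.59605503 -0.07300778  0.39929631] [ 0.33314619 -0.27993815 -0.35258976] 0.09377641265569799
0.71 [333.4, 289.6] [0.55407178 0.17390688 0.062     ]
0.59 [241.2, 326.4] [ 0.6040159  -0.07914127  0.062     ]
0.58 [312.1, 266.2] [0.61978741 0.15160547 0.062     ]
0.21 [198.1, 377.9] [ 0.55842032 -0.27507192  0.062     ]
```

View pics/s3.png

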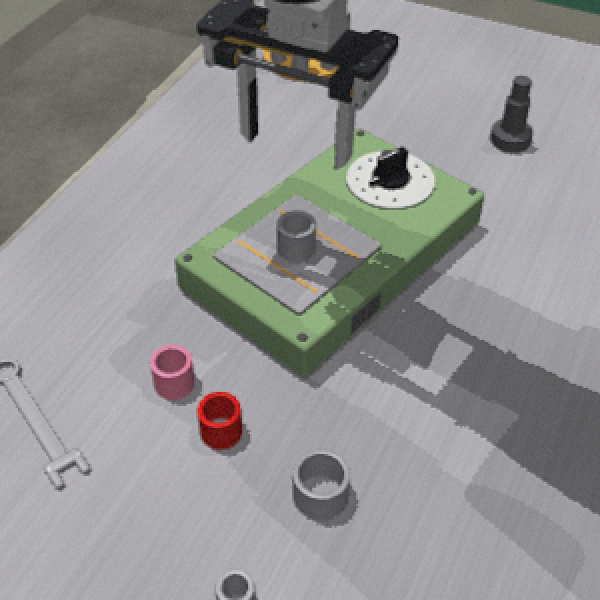

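The sleeve stands free on the plate, at (296,238) in the crop. Now I go above the knob, with the jaws across the bar.

>>> {"method": "arm_command", "body": {
  "plan": [-1, -0.136, -0.42, 0, -0.333, -1, -0.136, -0.42, 0, -0.333, -1, -0.136, -0.42, 0, -0.333, -1, -0.136, -0.42, 0, -0.333, -1, -0.136, -0.42, 0, -0.333, -1, -0.136, -0.42, 0, -0.333, -1, -0.136, -0.42, 0, -0.333, -1, -0.136, -0.42, 0, -0.333]
}}

```text
time_s: 10.05
ee_pos: [0.5418, -0.2404, 0.3929]
eef_rot: [-3.141, 0.0, 0.878]
force: [1.3, 1.2, -0.3]
grip_width: 0.0938
```

```bash
python3 - <<'E'
from h import *
o=sensors.get_obs(); print(o["time_s"],o["ee_pos"],o["eef_rot"])
im=vision.camera("wrist"); cv2.imwrite("pics/w4.png",im)
for k,z in (("selector_grip",.089),("selector_aim",.06),("stud",.06),("plate_centre",.062)):
    for r in vision.pinpoint(k,"wrist"):
        print(k,round(r["confidence"],2),np.round(r["at"],1),np.round(ray("wrist",r["at"],z),4))
cv2.imwrite("pics/w4c.png",cv2.resize(im[150:330,220:440],None,fx=3.3,fy=3.3,interpolation=2))
E
```

```text
10.05 [ 0.54177304 -0.2404105   0.39289657] [-3.14071473e+00  1.95297088e-04  8.78196283e-01]
selector_grip 0.82 [225.1 326.7] [ 0.5506 -0.2375  0.089 ]
selector_aim 0.62 [171.6 317.6] [ 0.5717 -0.2     0.06  ]
stud 0.46 [236. 364.] [ 0.5669 -0.2731  0.06  ]
plate_centre 0.83 [ 26.4 237.2] [ 0.5961 -0.0702  0.062 ]
```

View pics/w4c.png

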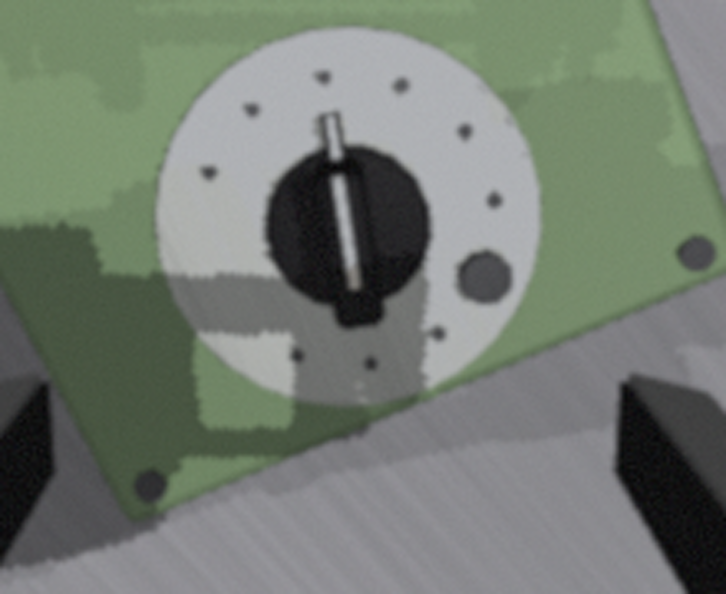

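```bash
python3 - <<'E'
from h import *
f=lambda x,y,z: ray("wrist",(y/3.3+150,x/3.3+220),z)
c=f(349,216,.06); print("c",c)
D=[(208,172),(251,109),(322,77),(400,86),(465,131),(495,200),(485,277),(437,333),(370,363),(297,355)]
W=np.array([f(x,y,.06 if i!=6 else .066)[:2] for i,(x,y) in enumerate(D)])
A=np.c_[2*W,np.ones(10)]; s=np.linalg.lstsq(A,(W**2).sum(1),rcond=None)[0]; cc=s[:2]; print("dots centre",cc,np.sqrt(s[2]+cc@cc))
print(np.degrees(np.unwrap(np.arctan2(*(W-cc).T[::-1]))))
a=f(338,178,.098)[:2];b=f(355,290,.098)[:2];print("line ends",a,b,np.degrees(np.arctan2(*(a-b)[::-1])),np.linalg.norm(a-b))
n=f(329,115,.064)[:2];print("nose",n,np.degrees(np.arctan2(*(n-cc)[::-1])),np.linalg.norm(n-cc))
E
```

```text
c [ 0.5519328  -0.23543375  0.06      ]
dots centre [ 0.5501157  -0.23677543] 0.041041348679342504
[ 119.4696068    89.72244632   59.86713882   29.63985537   -1.07608264
  -30.5275323   -59.72787864  -90.74462402 -120.45681577 -150.20645411]
line ends [ 0.56007689 -0.2206648 ] [ 0.54537117 -0.24495051] 58.8038437758061 0.028391079831307137
nose [ 0.56585833 -0.21009783] 59.45487249253521 0.030976197903793884
```

All ten dots fit a 41 mm circle centred at (.550,-.237). The knob points at 59.5°, which is index 2, and the stud is at -60°, so I need 120° clockwise. Now I align and partly descend.

>>> {"method": "arm_command", "body": {
  "plan": [-1, 0.021, 0.009, -0.05, 0.078, -1, 0.021, 0.009, -0.15, 0.078, -1, 0.021, 0.009, -0.2, 0.078, -1, 0.021, 0.009, -0.2, 0.078, -1, 0.021, 0.009, -0.2, 0.078, -1, 0.021, 0.009, -0.2, 0.078, -1, 0.021, 0.009, -0.2, 0.078]
}}

```text
time_s: 11.0
ee_pos: [0.5501, -0.2375, 0.3149]
eef_rot: [3.139, -0.0, 1.038]
force: [-0.3, 0.3, 0.1]
grip_width: 0.0939
```

```bash
python3 - <<'E'
from h import *
o=sensors.get_obs(); print(o["time_s"],o["ee_pos"],o["eef_rot"],o["qpos"])
im=vision.camera("wrist"); cv2.imwrite("pics/w5.png",im)
for z in (.06,.098): print(proj("wrist",[.5501,-.2368,z]))
print(proj("wrist",[*o["ee_pos"][:2],.098]))
E
```

```text
11.0 [ 0.55006665 -0.23749125  0.31487866] [ 3.13940534e+00 -1.06465963e-04  1.03826337e+00] [-4.68695059e-01  4.91079441e-01  1.47221205e+00 -3.60622683e-05
  1.17611151e+00  6.38518486e-02]
[319.58418688 250.23232249]
[319.40232928 268.2122812 ]
[319.94140249 269.18061073]
```

View pics/w5.png

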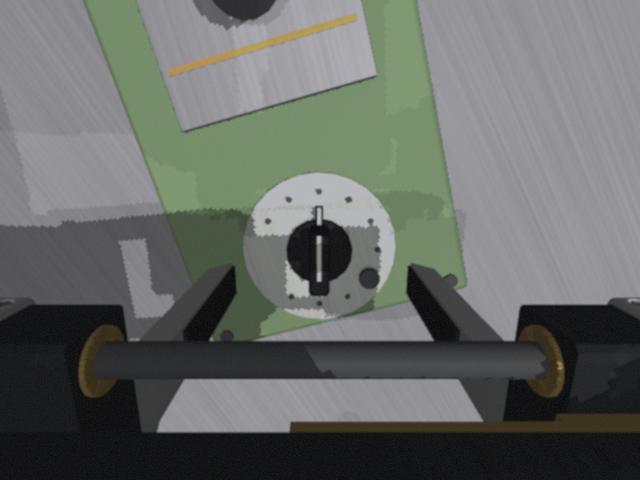

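The bar is centred between the jaws and parallel to the pads (col 319). I descend to grip height and close.

>>> {"method": "arm_command", "body": {
  "plan": [-1, 0, 0.001, -0.06, 0, -1, 0, 0.001, -0.1, 0, -1, 0, 0.001, -0.11, 0, -1, 0, 0.001, -0.11, 0, -1, 0, 0.001, -0.11, 0, 1, 0, 0.001, -0.11, 0, 1, 0, 0.001, -0.11, 0, 1, 0, 0.001, -0.11, 0, 1, 0, 0.001, -0.11, 0, 1, 0, 0.001, -0.11, 0, 1, 0, 0.001, -0.11, 0, 1, 0, 0.001, -0.11, 0, 1, 0, 0.001, -0.11, 0, 1, 0, 0.001, -0.11, 0, 1, 0, 0.001, -0.11, 0],
  "newtons": 35
}}

```text
time_s: 12.55
ee_pos: [0.5499, -0.237, 0.2694]
eef_rot: [3.142, -0.0, 1.038]
force: [-0.0, -0.1, 0.5]
grip_width: 0.0175
```

>>> {"method": "arm_command", "body": {
  "plan": [1, 0, 0, 0, 0, 1, 0, 0, 0, 0, 1, 0, 0, 0, 0, 1, 0, 0, 0, 0]
}}

```text
time_s: 12.95
ee_pos: [0.5497, -0.2369, 0.2694]
eef_rot: [-3.14, 0.0, 1.038]
force: [-5.1, 2.0, 4.5]
grip_width: 0.013
```

Gripped at 13 mm. Now I turn 120° clockwise.

>>> {"method": "arm_command", "body": {
  "plan": [1, 0, 0, 0, -0.06, 1, 0, 0, 0, -0.12, 1, 0, 0, 0, -0.18, 1, 0, 0, 0, -0.24, 1, 0, 0, 0, -0.3, 1, 0, 0, 0, -0.36, 1, 0, 0, 0, -0.42, 1, 0, 0, 0, -0.48, 1, 0, 0, 0, -0.54, 1, 0, 0, 0, -0.6, 1, 0, 0, 0, -0.66, 1, 0, 0, 0, -0.72, 1, 0, 0, 0, -0.78, 1, 0, 0, 0, -0.84, 1, 0, 0, 0, -0.9, 1, 0, 0, 0, -0.96, 1, 0, 0, 0, -1, 1, 0, 0, 0, -1, 1, 0, 0, 0, -1, 1, 0, 0, 0, -1]
}}

```text
time_s: 14.95
ee_pos: [0.5498, -0.2364, 0.2694]
eef_rot: [3.141, 0.002, -1.056]
force: [-5.4, 8.2, 5.5]
grip_width: 0.0128
```

```bash
python3 - <<'E'
from h import *
o=sensors.get_obs(); print(o["time_s"],o["ee_pos"],o["eef_rot"],o["qpos"],o["moment"],o["force"])
im=vision.camera("wrist"); cv2.imwrite("pics/w6.png",im)
E
```

```text
14.95 [ 0.54984024 -0.23635629  0.26943118] [ 3.14134348e+00  2.17879941e-03 -1.05594002e+00] [-4.67295024e-01  5.44298756e-01  1.50731473e+00  1.12956617e-03
  1.09192988e+00  2.15891960e+00] [ 1.5270399   1.06659911 -0.00676318] [-5.37278384  8.17392034  5.48923148]
```

View pics/w6.png

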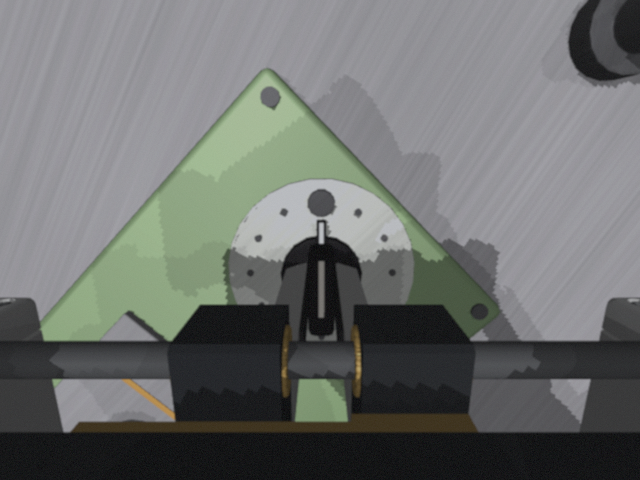

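The knob points at the stud at (321,203), and the moment about z is near 0. I release and rise.

>>> {"method": "arm_command", "body": {
  "plan": [-1, 0, 0, 0, 0, -1, 0, 0, 0, 0, -1, 0, 0, 0, 0, -1, 0, 0, 0, 0, -1, 0, 0, 0, 0, -1, 0, 0, 0, 0, -1, 0, 0, 0, 0, -1, 0, 0, 0.1, 0, -1, 0, 0, 0.2, 0, -1, 0, 0, 0.3, 0, -1, 0, 0, 0.35, 0, -1, 0, 0, 0.35, 0, -1, 0, 0, 0.35, 0]
}}

```text
time_s: 16.3
ee_pos: [0.5498, -0.237, 0.4087]
eef_rot: [3.141, 0.0, -1.056]
force: [0.9, 0.5, -0.7]
grip_width: 0.094
```

```bash
python3 - <<'E'
from h import *
o=sensors.get_obs(); print(o["time_s"],o["ee_pos"],o["eef_rot"][2],o["force"])
im=vision.camera("wrist"); cv2.imwrite("pics/w7.png",im)
for k in ("selector_aim","stud"):
    for r in vision.pinpoint(k,"wrist"): print(k,round(r["confidence"],2),np.round(r["at"],1),np.round(ray("wrist",r["at"],.06),4))
im=vision.camera("side"); cv2.imwrite("pics/s7.png",im[120:420,180:480].repeat(2,0).repeat(2,1))
for k,z in (("sleeve_middle",.062),("sleeve_small",0),("sleeve_large",0),("stub_shaft",0),("spanner",0),("valve_plate",0)):
    for r in vision.pinpoint(k,"side"): print(k,round(r["confidence"],2),np.round(r["at"],1),np.round(ray("side",r["at"],z),4))
E
```

```text
16.3 [ 0.54983237 -0.23698322  0.40871782] -1.0562459153021717 [ 0.8938477  0.5329576 -0.6908049]
selector_aim 0.69 [177.8 321.3] [ 0.5705 -0.2743  0.06  ]
stud 0.74 [181.1 321.8] [ 0.5686 -0.2719  0.06  ]
sleeve_middle 0.94 [242.9 327.8] [ 0.5987 -0.0756  0.062 ]
sleeve_middle 0.67 [310.8 265.1] [0.6234 0.1499 0.062 ]
sleeve_middle 0.56 [338.7 293.1] [0.5424 0.1811 0.062 ]
sleeve_small 0.83 [423.2 299. ] [0.4708 0.2928 0.    ]
sleeve_large 0.97 [365.4 338.8] [0.4578 0.1593 0.    ]
stub_shaft 0.9 [191.6 435.4] [ 0.4528 -0.4456  0.    ]
spanner 0.96 [327.9 195.5] [ 0.7594  0.2149 -0.    ]
valve_plate 0.91 [457.9 202.8] [0.5843 0.4167 0.    ]
```

View pics/w7.png

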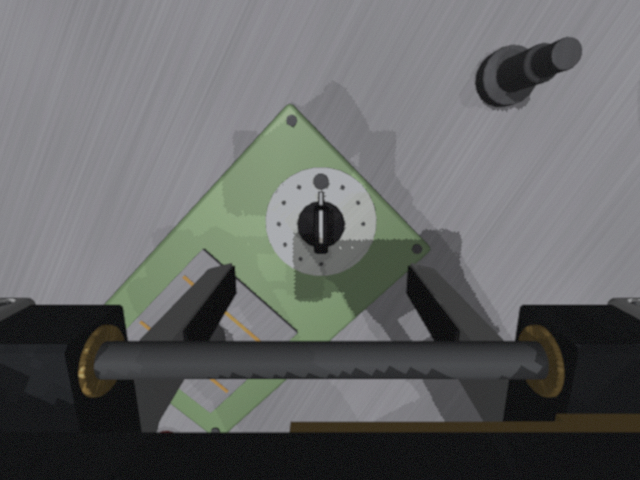

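View pics/s7.png

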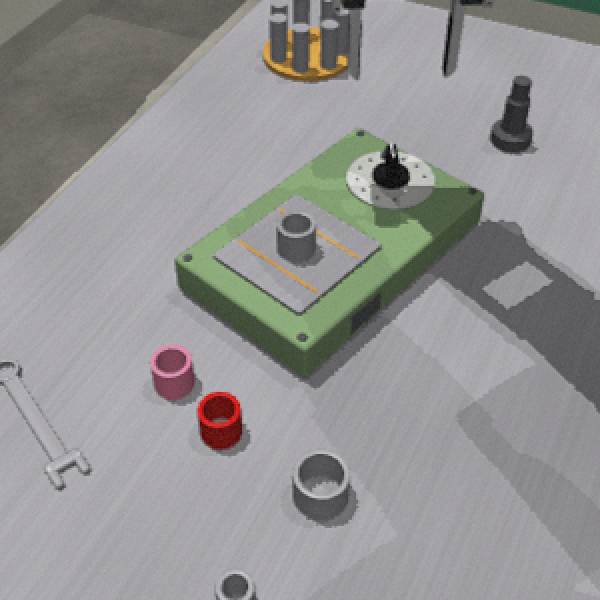

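The wrist view shows the knob's nose pointing straight at the stud (321,181). The side view shows the sleeve upright in mid-plate and the gripper clear. I hand in.

```bash
python3 -c "
from station import job
print(job.hand_in())"
```

```text
the job is handed in; nothing more can be done
None
```

The middle grey sleeve is standing on the demagnetiser's plate. I turned the knob 120° clockwise, four detents, to the stud, released it and handed in at about 16.5 s of the 67 s allowed.

- **Sleeve:** in the last side view it stands upright in mid-plate, about 7 mm or less from the plate's centre. It was set down at about 11 N contact force before I released it.
- **Knob:** in the last wrist view the nose points straight at the stud. The network's estimates of the aim point and the stud lie about 3 mm apart, inside the 5 mm limit.
- **Everything else:** in the last side view the other sleeves, spanner, valve plate and stub shaft are within about 8 mm of their first side-view readings, which is ordinary detection noise. The gripper is well clear of everything.
- **Disagreement:** the cameras' estimates of the knob axis differed by up to about 14 mm. I used the centre fitted from the wrist view of the dial's dots, and the grip came out centred on the bar.

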